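# Sweep the counted buttons into the tray's trough and shut its lid

### The arm

A 6-joint arm with a two-finger parallel gripper is mounted at the origin on a cart in front of the work surface, level with it; the furniture and walls round the work are solid. World frame = base frame: x ahead of the robot, y to its left, z up, the work surface at z = 0. Lengths are in m, angles in rad, forces in N, time in s.
With the tool pointing down it reaches from about 0.375 to 0.9 m from the base axis. Payload 3.1 kg.
Tool frame: the origin (TCP) lies midway between the tips of the shut fingers; the grasp point (between the pads) lies 19 mm behind it; y points along the fingers, z is the direction in which the jaws open and shut, and the axes are right-handed (so a half turn about y gives the same grasp; the last joint's range is limited). The gripper opens to 87 mm and grips with 3 to 60 N. Pads are 19 mm wide; open, the fingers measure 117 mm over their backs; the gripper's body (75 mm by 190 mm) begins 51 mm behind the grasp point.
Start: joints at [1.071, 0.527, 1.433, -0, 1.181, -0.178], TCP at [0.197, 0.593, 0.223] pointing down, gripper open.
Joint ranges: [-3.08, 3.08], [-0.75, 2.2], [0.22, 2.44], [-1.43, 4.57], [0, 2.65], [-2.85, 2.85]. Speed limits (rad/s): [2.79, 2.79, 3.14, 3.14, 3.14, 3.14].

### API

Orientations are given as a unit quaternion [w, x, y, z].
In Python, from plant import env gives the robot as it stands. The module is installed in compiled form; this text tells all that it offers.
- The arm moves only by the tool play_rows, never from a script. Its argument "moves" is a list of rows, each an object of numbers: "tx", "ty", "tz": the shift along the tool's x, y, z in m; "roll": the turn about the tool's y in degrees; "jaw": the closure, from 0 (fully open) to 1 (shut). In form: [{"tx": .., "ty": .., "tz": .., "roll": .., "jaw": ..}, ...]. A call has 1 to 12 rows; each row is the pose to reach, as a shift and turn from the pose commanded when the call began, along the tool's axes at that moment; what a row does not reach only later rows make up. A row lasts 1/8 s, in which the tool goes at most 62.5 mm and 10.7 degrees, less where a joint would pass 70% of its speed; a pose out of reach is approached as far as the arm can. A call with a gripper value outside its range is refused whole. The fingers move at their own pace and stop on an object; "squeeze" is the grip in N (left out, the last holds). Time passes only in rows, so rows that repeat a pose let the fingers close. It gives the time, the measured TCP pose, the force and the opening at its end, in the units of the state.
- env.observe(): the state, without advancing time (a new reading comes with each control period).
- env.snapshot(name): name is "scene" or "top"; returns (picture, depth): 420x560x3 uint8, blue, green, red; 420x560 float32, m along the optical axis (not along the pixel's ray), 0 where there is no reading.
- env.calibration(name): a dict with "camera_matrix" (3x3 intrinsics, pixels), "pose" (4x4, takes a point from camera to world coordinates). Camera axes: x right, y down, z forward; pixel columns grow to the right and rows downward; lengths in m; the calibration is good to about 2 mm. A picture is of the moment at which its call begins. calibration takes no time and is no camera call.
- env.finish_job(): hands the job in, once; it reports no verdict.
Trained networks look in the newest picture that a camera, given by its name, has taken for a name from the list of things; names that differ only in an ending like _2 or _b are one class to them, and where a whole thing is asked for, a point or a joint stands for the part that bears it (a point fixed in the world has none). Each returns a list of dicts, best first, with "score" (0 to 1); they miss things now and then, are a little off and sometimes report something else, mostly with a low value. They report only what shows in the picture. A call takes as long as a camera call.
- env.silhouettes(camera, query): "mask" (420x560 bool, what is visible of it) and "rect" ([left, top, right, bottom] in pixels, round what is visible of it).
The state is a dict: "clock": time; "q": joint angles; "joint_vel": joint speeds; "joint_efforts": joint torques, N m; "tcp_pos": TCP position; "orientation": TCP orientation; "contact_force": force on the tool from outside, world axes, zero at the start; "ft_torque": the same for the moment, N m; "finger_gap": finger opening in m.
Only numpy, scipy, OpenCV 4.12 (cv2) and the standard library are available. Lean on these libraries where they do the work, as an engineer would, in place of code of your own. Each camera call takes 0.05 s, during which the arm holds its last target.

### The job

The five ceramic buttons on the sorting tray have been matched to the glaze sample and counted. With the closed fingers, sweep all five across the deck and over its open edge into the trough, without picking any up, then push the trough's lid over and fully shut so that they cannot spill. Leave the sample tile standing on the deck, and the cup and the glaze jar, where they are.

Things in the scene. Friction and masses are not known exactly. Their poses are not given: they have to be found in the camera images.
- tray: Low wooden sorting tray, fixed, 210 mm (its x) by 260 mm (its y). Origin: centre of its underside, on the table; z up. Flat grey deck at z = 43 mm: x -97 to 97, y -122 to 66 mm, with a fence 8 mm thick, 11 mm above the deck, on its -x, +x and -y sides. At y = 66 mm the deck ends in a straight open edge and drops into the trough.
- trough_floor (a point): Middle of the trough's cork floor: tray x 0, y 94, z 5 mm. The trough is open above, y 66 to 122 and x -97 to 97 mm, 38 mm deep. Its end walls and its outer wall (8 mm thick, y 122 to 130 mm) are level with the deck.
- tray_lid (a joint): Angle of the trough's aluminium lid (rad): 0 = shut flat over the trough, grows as it opens, 1.57 = upright, stop at 2.1 (leaning outwards). Starts open at 1.6 to 2.0. The hinge is stiff (0.05 N m): the lid stays wherever it is left, so it must be pushed over from its outer side (+y) and then all the way down; a few newtons do it.
- lid_hinge (a point): Middle of the lid's hinge axis, which runs along the tray's x at tray y = 130, z = 44.5 mm.
- lid_edge (a point): Middle of the lid's free edge, 68 mm from the hinge axis. The lid is a plate 206 mm long (tray's x), 3 mm thick, with a 6 mm round bead along this edge. Shut, the plate's top is at tray z = 46 mm and the bead lies on the deck at y = 62 mm, its top at z = 49 mm.
- sample_tile: L-shaped glaze sample tile, foot 30 x 38 mm, 50 mm tall, brown glaze above bare clay. It stands loose on the tray's deck in the corner at +x, -y. Origin: centre of its underside.
- cup: Bare biscuit-fired cup, 65 mm across, 67 mm tall, standing loose on the table some way beyond the trough side of the tray. Origin: centre of its underside.
- glaze_jar: Closed glaze jar with a dark screw lid, 58 mm across, 74 mm tall, standing loose on the table to the right of the tray. Origin: centre of its underside.
- button_1_mid (a point): Centre of ceramic button 1 of 5: a loose flat brown-glazed disc, 28 mm across, 8 mm thick, 13 g, with two small dark thread holes, lying flat on the tray's deck (centre 4 mm above the deck). All five are alike.
- button_2_mid (a point): Centre of ceramic button 2 of 5: a loose flat brown-glazed disc, 28 mm across, 8 mm thick, 13 g, with two small dark thread holes, lying flat on the tray's deck (centre 4 mm above the deck). All five are alike.
- button_3_mid (a point): Centre of ceramic button 3 of 5: a loose flat brown-glazed disc, 28 mm across, 8 mm thick, 13 g, with two small dark thread holes, lying flat on the tray's deck (centre 4 mm above the deck). All five are alike.
- button_4_mid (a point): Centre of ceramic button 4 of 5: a loose flat brown-glazed disc, 28 mm across, 8 mm thick, 13 g, with two small dark thread holes, lying flat on the tray's deck (centre 4 mm above the deck). All five are alike.
- button_5_mid (a point): Centre of ceramic button 5 of 5: a loose flat brown-glazed disc, 28 mm across, 8 mm thick, 13 g, with two small dark thread holes, lying flat on the tray's deck (centre 4 mm above the deck). All five are alike.

How it is judged:
By the outcome, as a careful person would: the job done as asked, in the order asked, and still so for the second after the job is handed in, with the robot touching nothing.
It also fails if it takes over 58 s, if anything falls off the work surface, if the arm or the gripper's body presses on something with over 40 N, if the wrist force passes 120 N, or if a joint passes its speed limit or range.

## Working session

There is one attempt and no reset: what is moved stays moved. The work goes in short steps, Python scripts to look and compute and a tool call to move; the robot and the scene stay as the last step left them, time stands still between calls to the robot, and variables do not carry over. Pictures are saved under pics/ and viewed, and the job is handed in when it is done.

Besides the shell and the picture viewer there is one more tool, called as name(argument=value, ...) on one line, values as JSON. play_rows: Moves the arm, as the interface text tells. Its arguments: {"type":"object","properties":{"moves":{"type":"array","items":{"type":"object","properties":{"tx":{"type":"number"},"ty":{"type":"number"},"tz":{"type":"number"},"roll":{"type":"number"},"jaw":{"type":"number"}}}},"squeeze":{"type":"number"}},"required":["moves"]}

```bash
mkdir -p pics; ls
python3 - <<'E'
from plant import env
import cv2,numpy as np
for n in ("scene","top"):
    p,d=env.snapshot(n); cv2.imwrite(f"pics/{n}0.png",p); np.save(f"{n}0.npy",d)
    c=env.calibration(n); print(n,np.round(c["camera_matrix"],1).tolist(),np.round(c["pose"],3).tolist())
s=env.observe(); print({k:np.round(v,3).tolist() for k,v in s.items()})
E
```

```text
pics
scene [[403.9, 0.0, 279.8], [0.0, 403.9, 208.3], [0.0, 0.0, 1.0]] [[0.756, -0.378, 0.534, 0.065], [-0.654, -0.444, 0.612, -0.562], [0.006, -0.812, -0.583, 0.617], [0.0, 0.0, 0.0, 1.0]]
top [[433.5, 0.0, 281.1], [0.0, 433.5, 210.6], [0.0, 0.0, 1.0]] [[-0.014, -0.984, 0.179, 0.356], [-1.0, 0.016, 0.012, 0.011], [-0.014, -0.179, -0.984, 1.202], [0.0, 0.0, 0.0, 1.0]]
{'clock': 0.1, 'q': [1.071, 0.528, 1.434, -0.0, 1.181, -0.178], 'joint_vel': [-0.0, -0.003, -0.003, 0.002, 0.001, -0.0], 'joint_efforts': [-0.001, -44.099, -17.715, 0.063, 0.053, -0.0], 'tcp_pos': [0.197, 0.593, 0.222], 'orientation': [-0.697, 0.699, -0.113, 0.113], 'contact_force': [-0.073, 0.153, -0.85], 'ft_torque': [0.011, 0.066, 0.034], 'finger_gap': 0.087}
```

View pics/scene0.png

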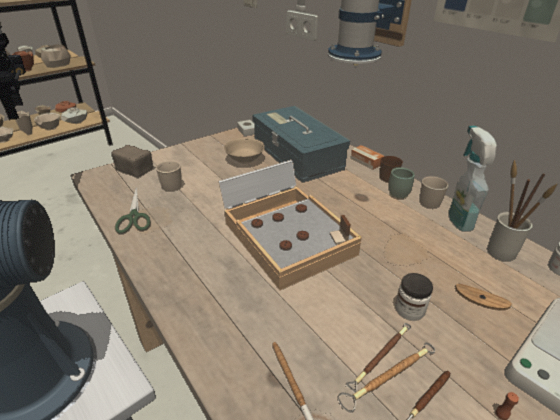

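View pics/top0.png

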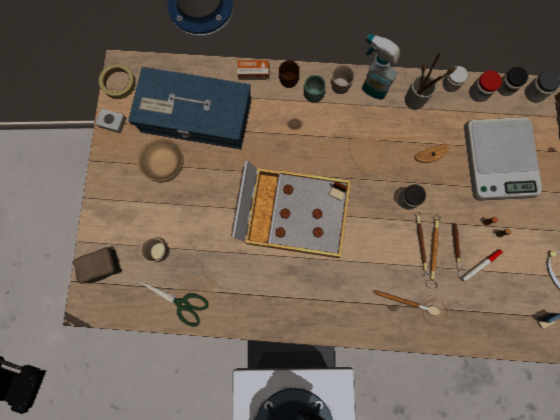

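The scene view shows the tray in the middle (about 290,230) with its lid open and leaning out to the left, and five buttons on the deck. In the top view the trough is orange at x≈262 px. The buttons are at about (288,189), (285,213), (281,232), (317,213) and (319,232), and the tile is at (338,190).

```bash
cat > h.py <<'E'
import numpy as np,cv2
from plant import env
def pts(cam,mask,d):
    c=env.calibration(cam);K=c["camera_matrix"];T=np.array(c["pose"])
    v,u=np.nonzero(mask&(d>0));z=d[v,u]
    P=np.stack([(u-K[0][2])*z/K[0][0],(v-K[1][2])*z/K[1][1],z],1)
    return P@T[:3,:3].T+T[:3,3],u,v
def proj(cam,P):
    c=env.calibration(cam);K=np.array(c["camera_matrix"]);T=np.array(c["pose"])
    q=(np.atleast_2d(P)-T[:3,3])@T[:3,:3]; q=q@K.T; return q[:,:2]/q[:,2:]
def button_xy(cam,mask,z=0.049):
    c=env.calibration(cam);K=np.array(c["camera_matrix"]);T=np.array(c["pose"])
    v,u=np.nonzero(mask);r=T[:3,:3]@np.linalg.inv(K)@np.array([u.mean(),v.mean(),1]);o=T[:3,3]
    return (o+r*(z-o[2])/r[2])[:2]
E
python3 - <<'E'
from h import *
for cam in ("top","scene"):
    p,d=env.snapshot(cam)
    for q in ("tray","tray_lid","button_1_mid","sample_tile","cup","glaze_jar"):
        for s in env.silhouettes(cam,q):
            if s["score"]<.3: continue
            m=np.array(s["mask"]);P,u,v=pts(cam,m,d)
            print(cam,q,round(s["score"],2),s["rect"],np.round(np.median(P,0),3),"lo",np.round(np.percentile(P,2,0),3),"hi",np.round(np.percentile(P,98,0),3),m.sum(), np.round(button_xy(cam,m),3))
            if q in("tray","tray_lid"): np.save(f"{cam}_{q}.npy",m)
    # deck plane
    P,u,v=pts(cam,np.ones_like(d,bool),d)
    k=(abs(P[:,2]-.043)<.005)&(abs(P[:,0]-.4)<.25)&(abs(P[:,1])<.3)
    im=np.zeros(d.shape,np.uint8);im[v[k],u[k]]=255
    r=P[k]; print("deck z",np.median(r[:,2]),k.sum())
    cv2.imwrite(f"pics/deck_{cam}.png",im)
p,d=env.snapshot("top");cv2.imwrite("pics/z.png",cv2.resize(p[150:270,220:360],None,fx=5,fy=5,interpolation=cv2.INTER_CUBIC))
E
```

```text
top tray 0.83 [236.9, 159.6, 350.5, 261.3] [ 0.565 -0.003  0.043] lo [ 0.455 -0.146  0.002] hi [0.676 0.132 0.108] 7809 [ 0.564 -0.002]
top tray_lid 0.59 [230.9, 165.1, 259.3, 238.9] [0.584 0.119 0.085] lo [0.491 0.095 0.045] hi [0.685 0.143 0.113] 1020 [0.593 0.122]
top button_1_mid 0.48 [232.9, 161.6, 353.1, 257.2] [ 0.565 -0.003  0.043] lo [ 0.455 -0.147  0.002] hi [0.677 0.132 0.109] 7925 [ 0.564 -0.002]
top button_1_mid 0.39 [274.9, 228.3, 287.1, 237.2] [0.507 0.026 0.05 ] lo [0.494 0.012 0.039] hi [0.521 0.041 0.055] 107 [0.507 0.026]
top sample_tile 0.56 [333.8, 180.1, 350.1, 197.2] [ 0.617 -0.131  0.052] lo [ 0.597 -0.15   0.042] hi [ 0.635 -0.112  0.095] 232 [ 0.62  -0.133]
top glaze_jar 0.86 [401.9, 182.4, 425.2, 208.3] [ 0.595 -0.326  0.072] lo [ 0.572 -0.356  0.011] hi [ 0.624 -0.305  0.077] 485 [ 0.599 -0.331]
deck z 0.0428993081104303 4281
scene tray 0.59 [220.6, 158.3, 359.4, 290.0] [ 0.552 -0.017  0.042] lo [ 0.445 -0.161  0.004] hi [0.678 0.135 0.106] 9837 [ 0.548 -0.02 ]
scene tray 0.53 [250.0, 221.8, 261.9, 229.9] [0.505 0.023 0.05 ] lo [0.494 0.014 0.045] hi [0.518 0.036 0.052] 87 [0.506 0.024]
scene tray_lid 0.65 [219.5, 161.5, 293.7, 210.0] [0.581 0.119 0.079] lo [0.491 0.095 0.046] hi [0.684 0.141 0.11 ] 2037 [0.61  0.157]
scene button_1_mid 0.5 [251.7, 221.3, 261.8, 231.0] [0.505 0.023 0.049] lo [0.494 0.014 0.04 ] hi [0.523 0.048 0.052] 108 [0.505 0.024]
scene sample_tile 0.65 [331.6, 217.5, 348.8, 245.9] [ 0.616 -0.135  0.056] lo [ 0.595 -0.152  0.047] hi [ 0.627 -0.113  0.093] 296 [ 0.629 -0.123]
scene cup 0.65 [155.0, 161.9, 182.2, 189.6] [0.46  0.346 0.046] lo [0.433 0.331 0.004] hi [0.493 0.394 0.066] 636 [0.456 0.345]
scene glaze_jar 0.93 [394.9, 275.1, 434.8, 322.3] [ 0.582 -0.34   0.057] lo [ 0.571 -0.362 -0.   ] hi [ 0.623 -0.309  0.074] 1423 [ 0.589 -0.338]
deck z 0.042210334376559744 4217
```

View pics/z.png

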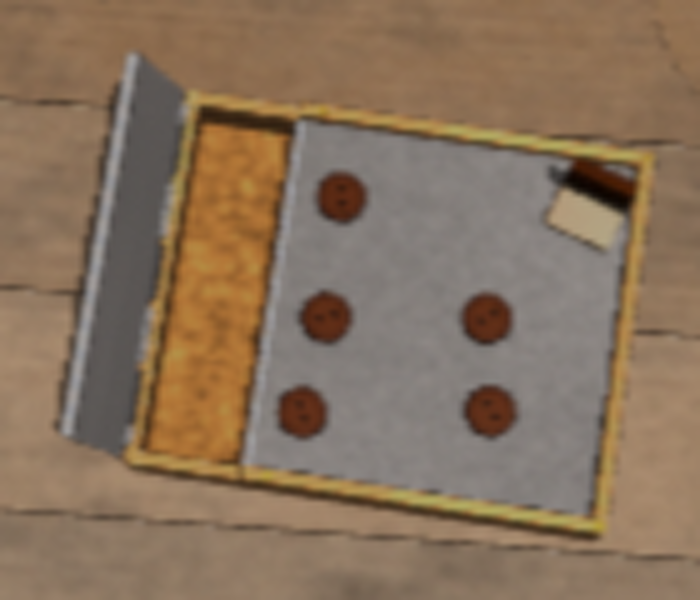

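```bash
cat >> h.py <<'E'
def unproj(cam,uv,z):
    c=env.calibration(cam);K=np.array(c["camera_matrix"]);T=np.array(c["pose"])
    r=T[:3,:3]@np.linalg.inv(K)@np.array([uv[0],uv[1],1]);o=T[:3,3]
    return (o+r*(z-o[2])/r[2])[:2]
def blobs(cam,p,C,R):
    # brown dark-red discs on deck
    h=cv2.cvtColor(p,cv2.COLOR_BGR2HSV)
    m=((h[...,0]<12)|(h[...,0]>172))&(h[...,1]>110)&(h[...,2]<140)
    n,l,s,c=cv2.connectedComponentsWithStats(m.astype(np.uint8))
    out=[]
    for i in range(1,n):
        if s[i,4]<25: continue
        w=unproj(cam,c[i],.049); t=R.T@(w-C)
        if abs(t[0])<.11 and abs(t[1])<.14: out.append((np.round(t*1000),s[i,4],np.round(c[i]),np.round(w,3)))
    return out
E
python3 - <<'E'
from h import *
p,d=env.snapshot("top")
zc=[((650,155),.054,(105,-130)),((600,530),.054,(-105,-130)),((130,461),.043,(-105,130)),((193,95),.043,(105,130)),((297,118),.043,(97,66)),((245,466),.043,(-97,66))]
W=np.array([unproj("top",(a/5+220-.4,b/5+150-.4),z) for (a,b),z,_ in zc]);L=np.array([t for *_,t in zc])/1000
mw,ml=W.mean(0),L.mean(0);H=(L-ml).T@(W-mw);U,S,V=np.linalg.svd(H);R=V.T@U.T;C=mw-R@ml
print("C",C,"yaw",np.arctan2(R[1,0],R[0,0]),"det",np.linalg.det(R));print(np.round((W-C)@R*1000-L*1000,1))
# depth check: deck-level region
P,u,v=pts("top",np.ones_like(d,bool),d);t=(P[:,:2]-C)@R*1000
k=(abs(P[:,2]-.043)<.004)&(abs(t[:,0])<115)&(abs(t[:,1])<140)
kk=k&(abs(t[:,0])<80);print("edge y of deck",np.percentile(t[kk&(t[:,1]<90),1],[.5,99.5]))
for n in ("top","scene"):
    p,d=env.snapshot(n)
    for b in blobs(n,p,C,R): print(n,*b)
m=np.load("scene_tray_lid.npy");P,_,_=pts("scene",m,np.load("scene0.npy"));t=(P[:,:2]-C)@R*1000
z=P[:,2]*1000;k=z>50;a=np.polyfit(z[k],t[k,1],1);print("lid y vs z",a,"angle",np.pi/2+np.arctan(a[0]),z.max(),t[k,1].max())
print("cup",np.round((np.array([.463,.362])-C)@R*1000))
np.savez("tray.npz",C=C,R=R)
E
```

```text
C [ 0.56453006 -0.02112716] yaw -0.16567656348952012 det 0.9999999999999996
[[-2.2  3.2]
 [ 1.9  4.1]
 [ 1.7 -3.3]
 [-2.6 -4.1]
 [ 0.9  1. ]
 [ 0.3 -0.8]]
edge y of deck [-122.14397274   64.69367202]
top [  86. -102.] 62 [340. 186.] [ 0.633 -0.136]
top [56. 36.] 66 [288. 189.] [0.626 0.005]
top [-11.  34.] 67 [285. 213.] [0.559 0.014]
top [  1. -52.] 66 [317. 213.] [ 0.557 -0.072]
top [-64.  39.] 68 [280. 232.] [0.508 0.028]
top [-49. -60.] 70 [318. 232.] [ 0.507 -0.073]
scene [56. 35.] 42 [301. 207.] [0.626 0.004]
scene [-10.  33.] 40 [278. 216.] [0.56  0.013]
scene [-63.  38.] 41 [257. 222.] [0.508 0.027]
scene [  2. -52.] 48 [303. 234.] [ 0.558 -0.073]
scene [-48. -61.] 50 [285. 244.] [ 0.508 -0.073]
lid y vs z [  0.3419734 113.5679556] angle 1.9003026793322741 111.69809315210443 156.8075490478635
cup [-163.  361.]
```

```bash
cat >> h.py <<'E'
from scipy.spatial.transform import Rotation as Ro
def tool():
    s=env.observe();q=s["orientation"];M=Ro.from_quat([q[1],q[2],q[3],q[0]]).as_matrix();return s,M
def plan(wps,TZ=0):
    """wps: tray mm (x,y,z) -> tool shifts mm"""
    Z=np.load("tray.npz");C,R=Z["C"],Z["R"];s,M=tool();p=np.array(s["tcp_pos"])
    here=(p[:2]-C)@R*1000;zt=R.T@M[:2,2]
    print("t",round(s["clock"],2),"tcp tray",np.round(here,1),round(p[2]*1000,1),"z axis in tray",np.round(zt,3),"down",np.round(M[:,1],3),"F",np.round(s["contact_force"],1))
    for w in wps:
        x=np.r_[C+R@(np.array(w[:2])/1000),w[2]/1000]; print(w,"->",np.round(M.T@(x-p)*1000,1))
    a=np.degrees(np.arctan2(zt[1],zt[0])); print("z axis angle from tray x (deg, ccw from above)",round(a,2),"x axis in tray",np.round(R.T@M[:2,0],3))
E
python3 - <<'E'
from h import *
plan([(56,5,180),(56,0,75)])
E
```

```text
t 1.0 tcp tray [-463.8  545.2] 222.6 z axis in tray [0.155 0.988] down [-0.  0. -1.] F [-0.1  0.4 -0.1]
(56, 5, 180) -> [ 597.    42.5 -453.4]
(56, 0, 75) -> [ 597.8  147.5 -458.4]
z axis angle from tray x (deg, ccw from above) 81.11 x axis in tray [ 0.988 -0.155]
```

play_rows(moves=[{"tx": 0.597,"ty": 0.04,"tz": -0.4534,"roll": 81.1,"jaw": 1},{"tx": 0.597,"ty": 0.04,"tz": -0.4534,"roll": 81.1,"jaw": 1},{"tx": 0.597,"ty": 0.04,"tz": -0.4534,"roll": 81.1,"jaw": 1},{"tx": 0.597,"ty": 0.04,"tz": -0.4534,"roll": 81.1,"jaw": 1},{"tx": 0.597,"ty": 0.04,"tz": -0.4534,"roll": 81.1,"jaw": 1},{"tx": 0.597,"ty": 0.04,"tz": -0.4534,"roll": 81.1,"jaw": 1},{"tx": 0.597,"ty": 0.04,"tz": -0.4534,"roll": 81.1,"jaw": 1},{"tx": 0.597,"ty": 0.04,"tz": -0.4534,"roll": 81.1,"jaw": 1},{"tx": 0.597,"ty": 0.04,"tz": -0.4534,"roll": 81.1,"jaw": 1},{"tx": 0.597,"ty": 0.04,"tz": -0.4534,"roll": 81.1,"jaw": 1},{"tx": 0.597,"ty": 0.04,"tz": -0.4534,"roll": 81.1,"jaw": 1},{"tx": 0.597,"ty": 0.04,"tz": -0.4534,"roll": 81.1,"jaw": 1}])

```text
clock: 2.5
tcp_pos: [0.6213, -0.0267, 0.1826]
orientation: [-0.457, 0.457, -0.54, 0.54]
contact_force: [1.9, 0.2, -0.2]
finger_gap: 0.0004
```

Run:
```python
from h import *
plan([(56,4,75),(56,4,47)])
p,d=env.snapshot("scene");cv2.imwrite("pics/s1.png",p[100:320,160:440])
print(tool()[0]["q"],tool()[0]["finger_gap"])
```

```text
t 2.5 tcp tray [56.9  3.8] 182.6 z axis in tray [ 1. -0.] down [ 0.001  0.    -1.   ] F [ 1.9  0.2 -0.2]
(56, 4, 75) -> [-1.000e-01  1.076e+02 -1.000e+00]
(56, 4, 47) -> [-1.000e-01  1.356e+02 -1.000e+00]
z axis angle from tray x (deg, ccw from above) -0.01 x axis in tray [-0. -1.]
[-0.23082885  0.57333853  1.47078129 -0.00496548  1.08730252 -0.05847847] 0.00017768675409506946
```

View pics/s1.png

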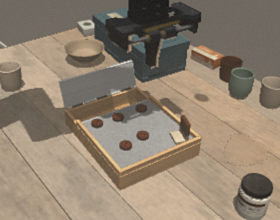

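play_rows(moves=[{"tx": 0,"ty": 0.0625,"tz": 0,"roll": 0,"jaw": 1},{"tx": 0,"ty": 0.11,"tz": 0,"jaw": 1},{"tx": 0,"ty": 0.128,"tz": -0.001,"jaw": 1},{"tx": 0,"ty": 0.1355,"tz": -0.001,"jaw": 1},{"tx": 0,"ty": 0.1355,"tz": -0.001,"jaw": 1}])

```text
invalid input
```

play_rows(moves=[{"tx": 0,"ty": 0.06,"tz": 0,"roll": 0,"jaw": 1},{"tx": 0,"ty": 0.11,"tz": 0,"roll": 0,"jaw": 1},{"tx": 0,"ty": 0.128,"tz": -0.001,"roll": 0,"jaw": 1},{"tx": 0,"ty": 0.1355,"tz": -0.001,"roll": 0,"jaw": 1},{"tx": 0,"ty": 0.1355,"tz": -0.001,"roll": 0,"jaw": 1}])

```text
clock: 3.18
tcp_pos: [0.6203, -0.0246, 0.0482]
orientation: [-0.458, 0.457, -0.539, 0.54]
contact_force: [0.2, 0.2, -0.0]
finger_gap: 0.0006
```

Now sweep A.

play_rows(moves=[{"tx": -0.008,"ty": 0,"tz": 0,"roll": 0,"jaw": 1},{"tx": -0.016,"ty": 0,"tz": 0,"roll": 0,"jaw": 1},{"tx": -0.024,"ty": 0,"tz": 0,"roll": 0,"jaw": 1},{"tx": -0.032,"ty": 0,"tz": 0,"roll": 0,"jaw": 1},{"tx": -0.04,"ty": 0,"tz": 0,"roll": 0,"jaw": 1},{"tx": -0.048,"ty": 0,"tz": 0,"roll": 0,"jaw": 1},{"tx": -0.056,"ty": 0,"tz": 0,"roll": 0,"jaw": 1},{"tx": -0.062,"ty": 0,"tz": 0,"roll": 0,"jaw": 1},{"tx": -0.062,"ty": 0,"tz": 0,"roll": 0,"jaw": 1}])

```text
clock: 4.3
tcp_pos: [0.6294, 0.037, 0.047]
orientation: [0.457, -0.457, 0.539, -0.539]
contact_force: [-0.8, -0.2, -0.4]
finger_gap: 0.0006
```

Run:
```python
from h import *
plan([(-11,2,75),(-11,2,47)])
for n in("scene","top"):
    p,d=env.snapshot(n);cv2.imwrite(f"pics/{n}2.png",cv2.resize(p[140:300,200:380],None,fx=3,fy=3))
```

```text
t 4.3 tcp tray [54.4 68.1] 47.0 z axis in tray [1.    0.001] down [-0. -0. -1.] F [-0.8 -0.2 -0.4]
(-11, 2, 75) -> [ 66.  -28.  -65.5]
(-11, 2, 47) -> [ 66.    0.  -65.5]
z axis angle from tray x (deg, ccw from above) 0.06 x axis in tray [ 0.001 -1.   ]
```

View pics/scene2.png

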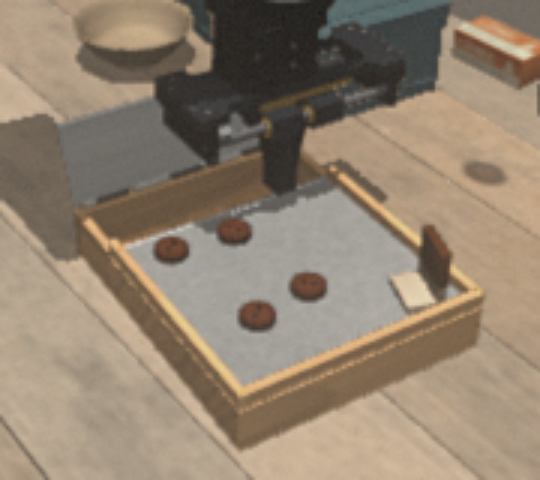

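The picture shows button A gone over the edge and four buttons left on the deck. Next is button B.

play_rows(moves=[{"tx": 0.005,"ty": -0.028,"tz": 0,"roll": 0,"jaw": 1},{"tx": 0.04,"ty": -0.028,"tz": -0.04,"roll": 0,"jaw": 1},{"tx": 0.066,"ty": -0.028,"tz": -0.0655,"roll": 0,"jaw": 1},{"tx": 0.067,"ty": -0.02,"tz": -0.0655,"roll": 0,"jaw": 1},{"tx": 0.067,"ty": 0,"tz": -0.0655,"roll": 0,"jaw": 1},{"tx": 0.067,"ty": 0,"tz": -0.0655,"roll": 0,"jaw": 1},{"tx": 0.056,"ty": 0,"tz": -0.0655,"roll": 0,"jaw": 1},{"tx": 0.047,"ty": 0,"tz": -0.0655,"roll": 0,"jaw": 1},{"tx": 0.038,"ty": 0,"tz": -0.0655,"roll": 0,"jaw": 1},{"tx": 0.029,"ty": 0,"tz": -0.0655,"roll": 0,"jaw": 1},{"tx": 0.02,"ty": 0,"tz": -0.0655,"roll": 0,"jaw": 1},{"tx": 0.01,"ty": 0,"tz": -0.0655,"roll": 0,"jaw": 1}])

```text
clock: 5.9
tcp_pos: [0.5633, 0.0381, 0.0471]
orientation: [-0.457, 0.457, -0.54, 0.54]
contact_force: [0.6, 0.4, -0.1]
finger_gap: 0.0004
```

play_rows(moves=[{"tx": -0.008,"ty": 0,"tz": 0,"roll": 0,"jaw": 1},{"tx": -0.01,"ty": 0,"tz": 0,"roll": 0,"jaw": 1},{"tx": -0.01,"ty": 0,"tz": 0,"roll": 0,"jaw": 1},{"tx": 0.0,"ty": -0.028,"tz": 0,"roll": 0,"jaw": 1},{"tx": 0.03,"ty": -0.028,"tz": -0.03,"roll": 0,"jaw": 1},{"tx": 0.052,"ty": -0.028,"tz": -0.052,"roll": 0,"jaw": 1},{"tx": 0.052,"ty": -0.028,"tz": -0.052,"roll": 0,"jaw": 1}])

```text
clock: 6.78
tcp_pos: [0.5011, -0.0062, 0.0751]
orientation: [0.456, -0.457, 0.541, -0.539]
contact_force: [1.1, -0.3, -0.2]
finger_gap: 0.0007
```

Run:
```python
from h import *
Z=np.load("tray.npz")
plan([(-63,6,75),(-63,6,47),(-63,66,47)])
for n in("scene","top"):
    p,d=env.snapshot(n);cv2.imwrite(f"pics/{n}3.png",cv2.resize(p[140:300,200:380],None,fx=3,fy=3))
    for b in blobs(n,p,Z["C"],Z["R"]): print(n,*b)
```

```text
t 6.78 tcp tray [-65.    4.3] 75.1 z axis in tray [ 1.    -0.003] down [-0.003  0.001 -1.   ] F [ 1.1 -0.3 -0.2]
(-63, 6, 75) -> [-1.7  0.1  2. ]
(-63, 6, 47) -> [-1.7 28.1  2.1]
(-63, 66, 47) -> [-61.7  28.1   1.9]
z axis angle from tray x (deg, ccw from above) -0.15 x axis in tray [-0.003 -1.   ]
scene [  2. -53.] 56 [302. 234.] [ 0.557 -0.074]
scene [-48. -61.] 58 [285. 244.] [ 0.507 -0.074]
top [  86. -103.] 64 [340. 186.] [ 0.632 -0.136]
```

View pics/scene3.png

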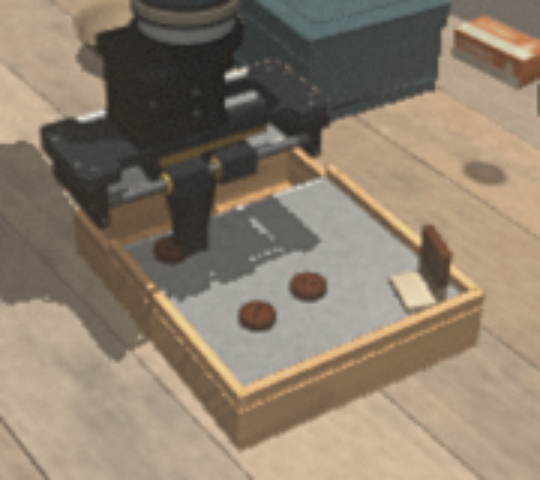

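Button B is in. Three remain: C at about (257,222), plus D and E. Sweep C next, then go behind D.

play_rows(moves=[{"tx": 0,"ty": 0.022,"tz": 0.001,"roll": 0,"jaw": 1},{"tx": 0,"ty": 0.028,"tz": 0.002,"roll": 0,"jaw": 1},{"tx": 0,"ty": 0.028,"tz": 0.002,"roll": 0,"jaw": 1},{"tx": -0.01,"ty": 0.028,"tz": 0.002,"roll": 0,"jaw": 1},{"tx": -0.019,"ty": 0.028,"tz": 0.002,"roll": 0,"jaw": 1},{"tx": -0.028,"ty": 0.028,"tz": 0.002,"roll": 0,"jaw": 1},{"tx": -0.037,"ty": 0.028,"tz": 0.002,"roll": 0,"jaw": 1},{"tx": -0.046,"ty": 0.028,"tz": 0.002,"roll": 0,"jaw": 1},{"tx": -0.055,"ty": 0.028,"tz": 0.002,"roll": 0,"jaw": 1},{"tx": -0.064,"ty": 0.028,"tz": 0.002,"roll": 0,"jaw": 1},{"tx": -0.064,"ty": 0.028,"tz": 0.002,"roll": 0,"jaw": 1},{"tx": -0.06,"ty": 0,"tz": 0.002,"roll": 0,"jaw": 1}])

```text
clock: 8.38
tcp_pos: [0.5136, 0.0538, 0.0738]
orientation: [0.456, -0.458, 0.541, -0.538]
contact_force: [0.6, 0.6, -0.3]
finger_gap: 0.0003
```

Run:
```python
from h import *
plan([(2,-84,75),(2,-84,47),(2,66,47)])
```

```text
t 8.38 tcp tray [-62.6  65.5] 73.8 z axis in tray [1.    0.001] down [-0.005  0.    -1.   ] F [ 0.6  0.6 -0.3]
(2, -84, 75) -> [149.6  -1.5  64.5]
(2, -84, 47) -> [149.6  26.5  64.6]
(2, 66, 47) -> [-0.4 26.5 64.8]
z axis angle from tray x (deg, ccw from above) 0.05 x axis in tray [ 0.001 -1.   ]
```

play_rows(moves=[{"tx": 0.05,"ty": 0,"tz": 0.02,"roll": 0,"jaw": 1},{"tx": 0.1,"ty": 0,"tz": 0.045,"roll": 0,"jaw": 1},{"tx": 0.148,"ty": 0,"tz": 0.0645,"roll": 0,"jaw": 1},{"tx": 0.15,"ty": 0,"tz": 0.0645,"roll": 0,"jaw": 1},{"tx": 0.15,"ty": 0.02,"tz": 0.0645,"roll": 0,"jaw": 1},{"tx": 0.15,"ty": 0.028,"tz": 0.0645,"roll": 0,"jaw": 1},{"tx": 0.15,"ty": 0.028,"tz": 0.0645,"roll": 0,"jaw": 1},{"tx": 0.14,"ty": 0.028,"tz": 0.0645,"roll": 0,"jaw": 1},{"tx": 0.131,"ty": 0.028,"tz": 0.0645,"roll": 0,"jaw": 1},{"tx": 0.122,"ty": 0.028,"tz": 0.0645,"roll": 0,"jaw": 1},{"tx": 0.113,"ty": 0.028,"tz": 0.0645,"roll": 0,"jaw": 1},{"tx": 0.104,"ty": 0.028,"tz": 0.0645,"roll": 0,"jaw": 1}])

```text
clock: 9.88
tcp_pos: [0.5619, -0.0589, 0.0472]
orientation: [-0.457, 0.457, -0.539, 0.54]
contact_force: [0.8, 0.1, 0.2]
finger_gap: 0.0002
```

Run:
```python
from h import *
Z=np.load("tray.npz")
plan([(2,66,47)])
for n in("scene",):
    p,d=env.snapshot(n);cv2.imwrite(f"pics/{n}4.png",cv2.resize(p[140:300,200:380],None,fx=3,fy=3))
    for b in blobs(n,p,Z["C"],Z["R"]): print(n,*b)
```

```text
t 9.88 tcp tray [  3.6 -37.7] 47.2 z axis in tray [1.    0.001] down [ 0. -0. -1.] F [0.8 0.1 0.2]
(2, 66, 47) -> [-103.7    0.2   -1.6]
z axis angle from tray x (deg, ccw from above) 0.03 x axis in tray [ 0.001 -1.   ]
scene [-48. -63.] 56 [286. 245.] [ 0.507 -0.075]
```

View pics/scene4.png

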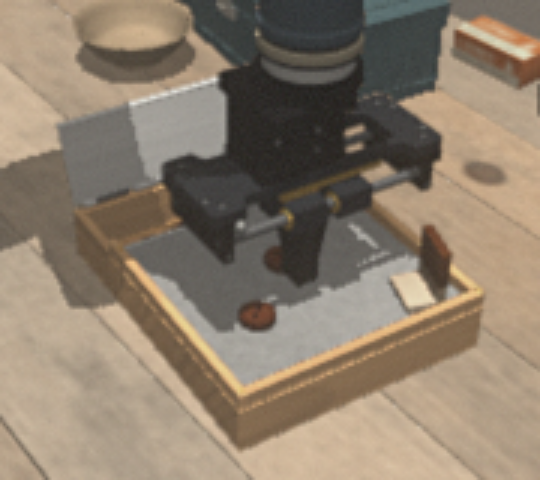

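D is riding in front of the finger at about (292,226) in full-image pixels. C is off the deck and E is still waiting.

play_rows(moves=[{"tx": -0.01,"ty": 0,"tz": -0.001,"roll": 0,"jaw": 1},{"tx": -0.02,"ty": 0,"tz": -0.001,"roll": 0,"jaw": 1},{"tx": -0.03,"ty": 0,"tz": -0.001,"roll": 0,"jaw": 1},{"tx": -0.04,"ty": 0,"tz": -0.001,"roll": 0,"jaw": 1},{"tx": -0.05,"ty": 0,"tz": -0.001,"roll": 0,"jaw": 1},{"tx": -0.06,"ty": 0,"tz": -0.001,"roll": 0,"jaw": 1},{"tx": -0.07,"ty": 0,"tz": -0.001,"roll": 0,"jaw": 1},{"tx": -0.08,"ty": 0,"tz": -0.001,"roll": 0,"jaw": 1},{"tx": -0.089,"ty": 0,"tz": -0.001,"roll": 0,"jaw": 1},{"tx": -0.097,"ty": 0,"tz": -0.001,"roll": 0,"jaw": 1},{"tx": -0.104,"ty": 0,"tz": -0.001,"roll": 0,"jaw": 1},{"tx": -0.104,"ty": 0,"tz": -0.001,"roll": 0,"jaw": 1}])

```text
clock: 11.42
tcp_pos: [0.5779, 0.0436, 0.0471]
orientation: [-0.457, 0.457, -0.539, 0.539]
contact_force: [0.0, 1.1, 0.7]
finger_gap: 0.0004
```

Run:
```python
from h import *
Z=np.load("tray.npz")
plan([(-48,-93,75),(-48,66,47)])
for n in("scene",):
    p,d=env.snapshot(n);cv2.imwrite(f"pics/{n}5.png",cv2.resize(p[140:300,200:380],None,fx=3,fy=3))
    for b in blobs(n,p,Z["C"],Z["R"]): print(n,*b)
```

```text
t 11.43 tcp tray [ 2.5 66. ] 47.1 z axis in tray [1.    0.001] down [ 0. -0. -1.] F [0.  1.1 0.7]
(-48, -93, 75) -> [159.  -27.9 -50.6]
(-48, 66, 47) -> [ -0.    0.1 -50.5]
z axis angle from tray x (deg, ccw from above) 0.06 x axis in tray [ 0.001 -1.   ]
scene [-47. -61.] 54 [286. 244.] [ 0.508 -0.073]
```

View pics/scene5.png

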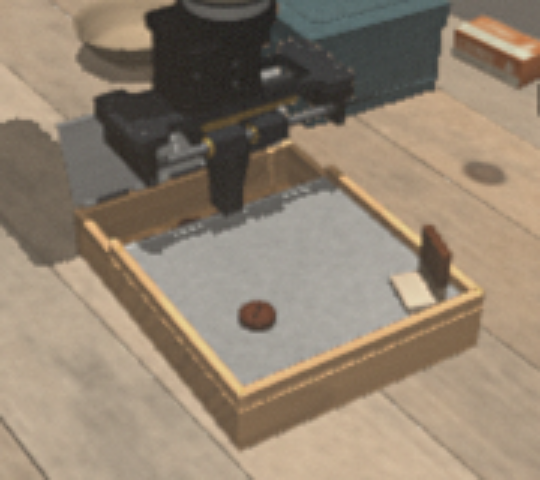

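D is in. Only E remains, at about (286,244) full-image pixels.

play_rows(moves=[{"tx": 0.005,"ty": -0.028,"tz": 0,"roll": 0,"jaw": 1},{"tx": 0.06,"ty": -0.028,"tz": -0.02,"roll": 0,"jaw": 1},{"tx": 0.115,"ty": -0.028,"tz": -0.035,"roll": 0,"jaw": 1},{"tx": 0.157,"ty": -0.028,"tz": -0.05,"roll": 0,"jaw": 1},{"tx": 0.159,"ty": -0.026,"tz": -0.05,"roll": 0,"jaw": 1},{"tx": 0.159,"ty": -0.006,"tz": -0.05,"roll": 0,"jaw": 1},{"tx": 0.159,"ty": 0,"tz": -0.05,"roll": 0,"jaw": 1},{"tx": 0.155,"ty": 0,"tz": -0.05,"roll": 0,"jaw": 1},{"tx": 0.145,"ty": 0,"tz": -0.05,"roll": 0,"jaw": 1},{"tx": 0.136,"ty": 0,"tz": -0.05,"roll": 0,"jaw": 1},{"tx": 0.127,"ty": 0,"tz": -0.05,"roll": 0,"jaw": 1},{"tx": 0.118,"ty": 0,"tz": -0.05,"roll": 0,"jaw": 1}])

```text
clock: 12.98
tcp_pos: [0.5093, -0.0643, 0.0473]
orientation: [-0.457, 0.457, -0.539, 0.54]
contact_force: [-1.1, 0.1, 0.1]
finger_gap: 0.0006
```

play_rows(moves=[{"tx": -0.01,"ty": 0,"tz": 0,"roll": 0,"jaw": 1},{"tx": -0.02,"ty": 0,"tz": 0,"roll": 0,"jaw": 1},{"tx": -0.03,"ty": 0,"tz": 0,"roll": 0,"jaw": 1},{"tx": -0.04,"ty": 0,"tz": 0,"roll": 0,"jaw": 1},{"tx": -0.05,"ty": 0,"tz": 0,"roll": 0,"jaw": 1},{"tx": -0.06,"ty": 0,"tz": 0,"roll": 0,"jaw": 1},{"tx": -0.07,"ty": 0,"tz": 0,"roll": 0,"jaw": 1},{"tx": -0.08,"ty": 0,"tz": 0,"roll": 0,"jaw": 1},{"tx": -0.09,"ty": 0,"tz": 0,"roll": 0,"jaw": 1},{"tx": -0.1,"ty": 0,"tz": 0,"roll": 0,"jaw": 1},{"tx": -0.11,"ty": 0,"tz": 0,"roll": 0,"jaw": 1},{"tx": -0.118,"ty": 0,"tz": 0,"roll": 0,"jaw": 1}])

```text
clock: 14.48
tcp_pos: [0.5286, 0.0521, 0.0471]
orientation: [0.457, -0.457, 0.54, -0.54]
contact_force: [0.0, -0.1, 0.0]
finger_gap: 0.0003
```

play_rows(moves=[{"tx": 0,"ty": 0,"tz": 0,"roll": 0,"jaw": 1},{"tx": 0,"ty": -0.06,"tz": 0,"roll": 0,"jaw": 1},{"tx": 0,"ty": -0.12,"tz": 0,"roll": 0,"jaw": 1},{"tx": -0.06,"ty": -0.13,"tz": 0.02,"roll": 0,"jaw": 1},{"tx": -0.12,"ty": -0.13,"tz": 0.045,"roll": 0,"jaw": 1},{"tx": -0.13,"ty": -0.13,"tz": 0.05,"roll": 0,"jaw": 1},{"tx": -0.13,"ty": -0.13,"tz": 0.05,"roll": 0,"jaw": 1}])

```text
clock: 15.35
tcp_pos: [0.5988, 0.1715, 0.1764]
orientation: [0.457, -0.458, 0.539, -0.539]
contact_force: [-0.3, -0.5, -1.0]
finger_gap: 0.0004
```

```bash
python3 - <<'E'
from h import *
Z=np.load("tray.npz")
plan([(0,200,170),(0,200,85)])
for n in("scene","top"):
    p,d=env.snapshot(n);cv2.imwrite(f"pics/{n}6.png",cv2.resize(p[140:300,200:380],None,fx=3,fy=3))
    for b in blobs(n,p,Z["C"],Z["R"]): print(n,*b)
m=np.array(env.silhouettes("top","tray_lid")[0]["mask"])
E
cd pics; python3 -c "
import cv2;import numpy as np
cv2.imwrite('c6.png',cv2.resize(np.vstack([cv2.imread('scene6.png'),cv2.imread('top6.png')]),None,fx=.62,fy=.62))"
```

```text
t 15.35 tcp tray [  2.  195.6] 176.4 z axis in tray [1.    0.002] down [-0.001 -0.001 -1.   ] F [-0.3 -0.5 -1. ]
(0, 200, 170) -> [-4.4  6.4 -2. ]
(0, 200, 85) -> [-4.4 91.4 -1.9]
z axis angle from tray x (deg, ccw from above) 0.1 x axis in tray [ 0.002 -1.   ]
top [  86. -103.] 62 [340. 186.] [ 0.633 -0.137]
top [-25.  91.] 133 [263. 215.] [0.555 0.073]
```

View pics/c6.png

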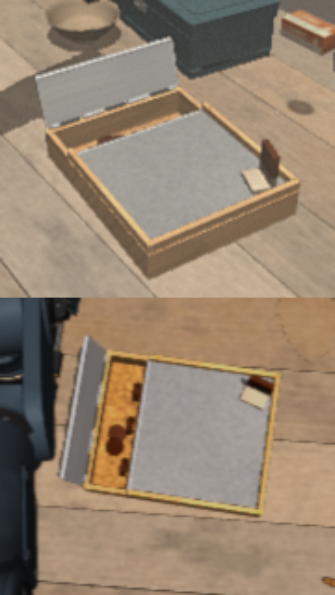

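Run:
```python
from h import *
p,d=env.snapshot("top");cv2.imwrite("pics/z7.png",cv2.resize(p[160:250,230:290],None,fx=6,fy=6,interpolation=cv2.INTER_CUBIC))
Z=np.load("tray.npz");C,R=Z["C"],Z["R"]
P,u,v=pts("top",np.ones_like(d,bool),d);t=(P[:,:2]-C)@R*1000
k=(abs(t[:,0])<92)&(t[:,1]>70)&(t[:,1]<118);print(np.percentile(P[k,2]*1000,[5,50,90,95,99,100]))
k2=k&(P[:,2]>.011)
print(np.c_[np.round(t[k2]),np.round(P[k2,2:]*1000)][::3].tolist())
```

```text
[  1.5221692    6.23073872 514.5260015  561.07175838 579.55104568
 581.21768289]
[[-67.0, 118.0, 571.0], [-71.0, 117.0, 574.0], [73.0, 101.0, 11.0], [-71.0, 116.0, 567.0], [-75.0, 117.0, 575.0], [-70.0, 116.0, 557.0], [-76.0, 116.0, 574.0], [-68.0, 117.0, 542.0], [64.0, 76.0, 27.0], [-78.0, 115.0, 576.0], [-71.0, 116.0, 548.0], [60.0, 78.0, 30.0], [-80.0, 118.0, 578.0], [-78.0, 115.0, 570.0], [-69.0, 117.0, 533.0], [57.0, 75.0, 34.0], [-81.0, 116.0, 576.0], [-77.0, 115.0, 561.0], [-68.0, 117.0, 523.0], [53.0, 74.0, 36.0], [-83.0, 116.0, 578.0], [-78.0, 115.0, 559.0], [-70.0, 116.0, 524.0], [51.0, 77.0, 32.0], [-85.0, 118.0, 580.0], [-84.0, 114.0, 577.0], [-78.0, 114.0, 551.0], [-68.0, 117.0, 508.0], [48.0, 73.0, 35.0], [-86.0, 116.0, 580.0], [-84.0, 113.0, 574.0], [-76.0, 115.0, 538.0], [-67.0, 117.0, 497.0], [45.0, 73.0, 35.0], [-87.0, 115.0, 577.0], [-84.0, 113.0, 566.0], [-75.0, 115.0, 525.0], [43.0, 78.0, 27.0], [-89.0, 117.0, 580.0], [-89.0, 113.0, 579.0], [-82.0, 113.0, 551.0], [-74.0, 116.0, 513.0], [42.0, 76.0, 24.0], [-91.0, 115.0, 580.0], [-89.0, 112.0, 577.0], [-82.0, 114.
[... 989 characters left out ...]
, [-27.0, 98.0, 21.0], [-26.0, 90.0, 22.0], [-30.0, 107.0, 14.0], [-30.0, 98.0, 20.0], [-29.0, 90.0, 24.0], [-33.0, 109.0, 13.0], [-32.0, 101.0, 16.0], [-31.0, 92.0, 18.0], [-30.0, 84.0, 15.0], [-35.0, 103.0, 16.0], [-35.0, 95.0, 19.0], [-34.0, 86.0, 20.0], [-39.0, 102.0, 19.0], [-37.0, 94.0, 17.0], [-36.0, 86.0, 18.0], [-41.0, 102.0, 15.0], [-40.0, 94.0, 19.0], [-38.0, 86.0, 15.0], [-43.0, 99.0, 12.0], [-42.0, 91.0, 13.0], [-46.0, 99.0, 13.0], [-44.0, 91.0, 12.0], [-49.0, 75.0, 22.0], [-53.0, 74.0, 31.0], [-56.0, 74.0, 30.0], [-59.0, 73.0, 32.0], [-61.0, 73.0, 32.0], [-65.0, 78.0, 33.0], [-68.0, 80.0, 32.0], [-65.0, 73.0, 17.0], [-70.0, 74.0, 32.0], [-73.0, 77.0, 28.0], [-75.0, 76.0, 29.0]]
```

View pics/z7.png

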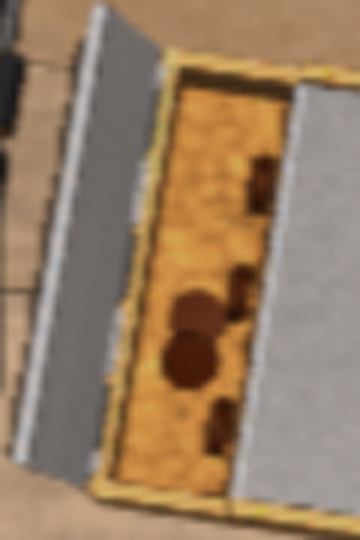

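All five buttons lie in the trough: three lean against the deck wall and two overlap on the cork. The highest point is about 36 mm, below the lid at 43 mm. Next I lower the fingers outside the lid and start pushing.

play_rows(moves=[{"tx": -0.004,"ty": 0.04,"tz": 0,"roll": 0,"jaw": 1},{"tx": -0.004,"ty": 0.08,"tz": 0,"roll": 0,"jaw": 1},{"tx": -0.004,"ty": 0.087,"tz": 0,"roll": 0,"jaw": 1},{"tx": 0.01,"ty": 0.087,"tz": 0,"roll": 0,"jaw": 1},{"tx": 0.02,"ty": 0.087,"tz": 0,"roll": 0,"jaw": 1},{"tx": 0.03,"ty": 0.087,"tz": 0,"roll": 0,"jaw": 1},{"tx": 0.038,"ty": 0.087,"tz": 0,"roll": 0,"jaw": 1},{"tx": 0.046,"ty": 0.087,"tz": 0,"roll": 0,"jaw": 1},{"tx": 0.054,"ty": 0.087,"tz": 0,"roll": 0,"jaw": 1}])

```text
clock: 16.68
tcp_pos: [0.5904, 0.1176, 0.0902]
orientation: [-0.457, 0.457, -0.539, 0.54]
contact_force: [0.8, 0.4, 1.3]
finger_gap: 0.0006
```

Run:
```python
from h import *
plan([(2,122.4,91.5),(2,107.4,83),(2,98.5,73),(2,92.5,61.5),(2,90.3,53),(2,89.5,46)])
p,d=env.snapshot("scene");cv2.imwrite("pics/s8.png",cv2.resize(p[120:300,180:380],None,fx=3,fy=3))
```

```text
t 16.68 tcp tray [  2.6 141.1] 90.2 z axis in tray [1. 0.] down [ 0. -0. -1.] F [0.8 0.4 1.3]
(2, 122.4, 91.5) -> [18.7 -1.3 -0.6]
(2, 107.4, 83) -> [33.7  7.2 -0.6]
(2, 98.5, 73) -> [42.6 17.2 -0.6]
(2, 92.5, 61.5) -> [48.6 28.7 -0.6]
(2, 90.3, 53) -> [50.8 37.2 -0.6]
(2, 89.5, 46) -> [51.6 44.2 -0.6]
z axis angle from tray x (deg, ccw from above) 0.03 x axis in tray [ 0. -1.]
```

View pics/s8.png

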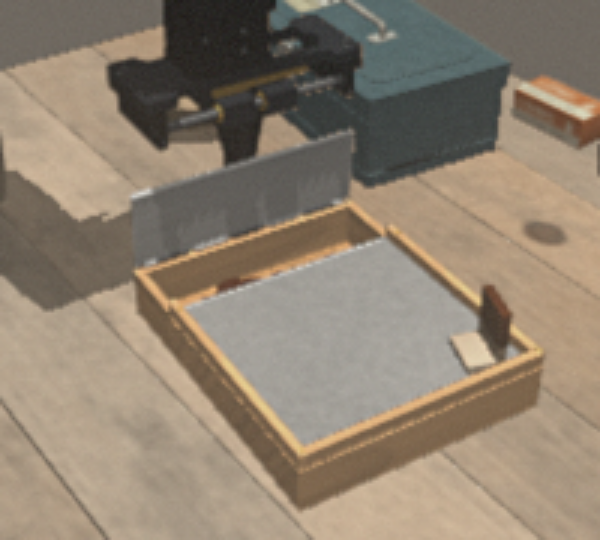

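The lid has come to about upright. The next moves follow the arc down.

play_rows(moves=[{"tx": 0.009,"ty": 0,"tz": 0,"roll": 0,"jaw": 1},{"tx": 0.018,"ty": -0.001,"tz": 0,"roll": 0,"jaw": 1},{"tx": 0.026,"ty": 0.002,"tz": 0,"roll": 0,"jaw": 1},{"tx": 0.034,"ty": 0.007,"tz": 0,"roll": 0,"jaw": 1},{"tx": 0.039,"ty": 0.012,"tz": 0,"roll": 0,"jaw": 1},{"tx": 0.043,"ty": 0.017,"tz": 0,"roll": 0,"jaw": 1},{"tx": 0.046,"ty": 0.023,"tz": 0,"roll": 0,"jaw": 1},{"tx": 0.049,"ty": 0.029,"tz": 0,"roll": 0,"jaw": 1},{"tx": 0.051,"ty": 0.037,"tz": 0,"roll": 0,"jaw": 1}])

```text
clock: 17.85
tcp_pos: [0.582, 0.0676, 0.0527]
orientation: [-0.457, 0.457, -0.54, 0.54]
contact_force: [0.5, 0.0, -0.0]
finger_gap: 0.0004
```

Run:
```python
from h import *
plan([(2,89.5,46)])
p,d=env.snapshot("scene");cv2.imwrite("pics/s9.png",cv2.resize(p[120:300,180:380],None,fx=3,fy=3))
```

```text
t 17.85 tcp tray [ 2.5 90.4] 52.7 z axis in tray [1. 0.] down [ 0. -0. -1.] F [ 0.5  0.  -0. ]
(2, 89.5, 46) -> [ 0.9  6.7 -0.5]
z axis angle from tray x (deg, ccw from above) 0.02 x axis in tray [ 0. -1.]
```

View pics/s9.png

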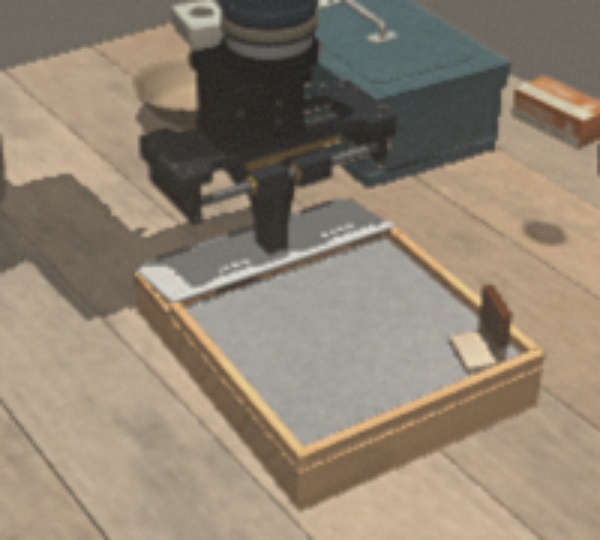

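The lid is nearly down, with only a small tilt left. I'll press down slowly.

play_rows(moves=[{"tx": 0.001,"ty": 0.003,"tz": 0,"roll": 0,"jaw": 1},{"tx": 0.001,"ty": 0.006,"tz": 0,"roll": 0,"jaw": 1},{"tx": 0.001,"ty": 0.007,"tz": 0,"roll": 0,"jaw": 1},{"tx": 0.001,"ty": 0.0075,"tz": 0,"roll": 0,"jaw": 1},{"tx": 0.001,"ty": 0.0075,"tz": 0,"roll": 0,"jaw": 1}])

```text
clock: 18.52
tcp_pos: [0.5818, 0.0667, 0.0464]
orientation: [-0.457, 0.457, -0.539, 0.54]
contact_force: [-1.5, -0.9, 4.8]
finger_gap: 0.0003
```

play_rows(moves=[{"tx": 0,"ty": 0.001,"tz": 0,"roll": 0,"jaw": 1},{"tx": 0,"ty": 0.0015,"tz": 0,"roll": 0,"jaw": 1},{"tx": 0,"ty": 0.0015,"tz": 0,"roll": 0,"jaw": 1}])

```text
clock: 18.9
tcp_pos: [0.5818, 0.0668, 0.0463]
orientation: [-0.457, 0.457, -0.539, 0.54]
contact_force: [-3.2, -0.7, 13.3]
finger_gap: 0.0005
```

Force went up to 13 N with no further travel, so the lid is on its stop. Now retreat and check.

play_rows(moves=[{"tx": 0,"ty": -0.02,"tz": 0,"roll": 0,"jaw": 1},{"tx": 0,"ty": -0.08,"tz": 0,"roll": 0,"jaw": 1},{"tx": 0,"ty": -0.14,"tz": 0,"roll": 0,"jaw": 1},{"tx": -0.06,"ty": -0.16,"tz": 0,"roll": 0,"jaw": 1},{"tx": -0.12,"ty": -0.16,"tz": 0,"roll": 0,"jaw": 1},{"tx": -0.18,"ty": -0.16,"tz": 0,"roll": 0,"jaw": 1},{"tx": -0.18,"ty": -0.16,"tz": 0,"roll": 0,"jaw": 1},{"tx": -0.18,"ty": -0.16,"tz": 0,"roll": 0,"jaw": 1}])

```text
clock: 19.9
tcp_pos: [0.6108, 0.2441, 0.2037]
orientation: [-0.457, 0.458, -0.539, 0.539]
contact_force: [0.5, 0.2, 0.5]
finger_gap: 0.0005
```

Run:
```python
from h import *
Z=np.load("tray.npz");C,R=Z["C"],Z["R"];plan([])
ims=[]
for n in("scene","top"):
    p,d=env.snapshot(n);ims.append(cv2.resize(p[140:300,200:380],None,fx=2.2,fy=2.2))
    P,u,v=pts(n,np.ones_like(d,bool),d);t=(P[:,:2]-C)@R*1000;z=P[:,2]*1000
    for lo,hi in((60,66),(66,80),(80,100),(100,120),(120,128)):
        k=(abs(t[:,0])<90)&(t[:,1]>lo)&(t[:,1]<hi)&(z<120);print(n,lo,hi,np.round(np.percentile(z[k],[10,50,90]),1))
    for q in("sample_tile","cup","glaze_jar"):
        for s in env.silhouettes(n,q)[:1]:
            A,_,_=pts(n,np.array(s["mask"]),d);print(n,q,round(s["score"],2),s["rect"],np.round(np.median(A,0),3))
    print([b[0] for b in blobs(n,p,C,R)])
cv2.imwrite("pics/f.png",np.hstack(ims))
```

```text
t 19.9 tcp tray [  1.9 269.2] 203.7 z axis in tray [1.    0.001] down [-0.001 -0.001 -1.   ] F [0.5 0.2 0.5]
z axis angle from tray x (deg, ccw from above) 0.07 x axis in tray [ 0.001 -1.   ]
scene 60 66 [41.  46.8 48.4]
scene 66 80 [43.8 45.1 46.3]
scene 80 100 [43.7 45.2 46.4]
scene 100 120 [43.5 44.9 46.2]
scene 120 128 [44.  45.1 47.1]
scene sample_tile 0.7 [330.0, 216.0, 350.1, 246.0] [ 0.616 -0.134  0.057]
scene cup 0.93 [156.5, 157.1, 182.3, 194.0] [0.461 0.345 0.045]
scene glaze_jar 0.79 [396.7, 275.0, 435.1, 323.1] [ 0.582 -0.34   0.057]
[]
top 60 66 [44.4 47.6 50.5]
top 66 80 [42.9 45.8 48.5]
top 80 100 [43.  45.9 48.9]
top 100 120 [43.  45.6 48.9]
top 120 128 [43.8 46.  48.9]
top sample_tile 0.49 [332.0, 179.0, 349.0, 196.9] [ 0.618 -0.131  0.052]
top glaze_jar 0.66 [400.0, 182.3, 429.7, 210.8] [ 0.595 -0.327  0.071]
[array([  86., -103.])]
```

View pics/f.png

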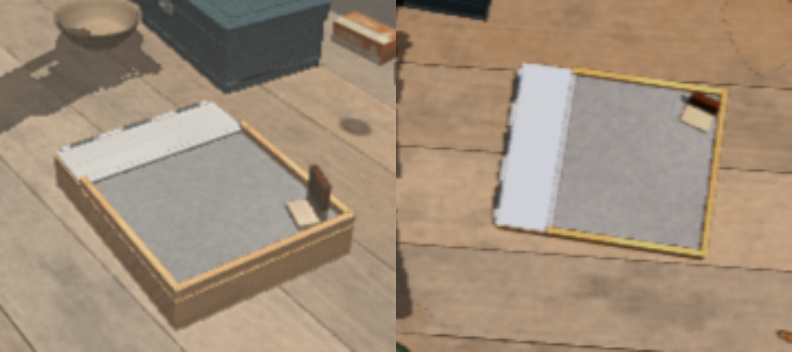

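The lid lies flat and level (median about 45–46 mm across its width, no slope). The deck is clear, and the tile, cup and jar haven't moved.

```bash
python3 -c "
from plant import env
print(env.finish_job())"
```

```text
the job is handed in; nothing more can be done
None
```

All five buttons are in the trough and the lid is fully shut. I swept them one at a time over the open edge with the closed fingers, then pushed the lid over from outside and pressed it down. The job was handed in at about 20 s of the 58 s allowed.

- **Buttons:** before closing the lid, the top picture showed all five in the trough. Three leaned against the deck wall and two overlapped on the cork; the highest point was about 36 mm, below the lid. Afterwards the deck was empty.
- **Lid:** depth readings put it flat at 45–46 mm across its width, against the expected 46 mm. When I pressed harder, the force rose to 13 N with no further travel, so it is on its stop.
- **Other things:** the sample tile and glaze jar measured within about 2 mm of where they started in both views. The cup did too in the scene view; the top-view network did not report it, before or after.
- **Rejected call:** one move call was refused because some rows left out `roll`. Nothing moved, and I sent it again with every value filled in.
- **Detection:** the trained network found only one of the five buttons in each view, so I located them by colour instead. The two cameras agreed to about 1 mm.

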